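Load two blanks into a sprung feed magazine

TASK

Load the two short aluminium blanks into the feed magazine one after the other: press the sprung follower back, set a blank flat in the track in front of it and let the follower close on it and drive it home against the gate before loading the second behind it. Finish with both blanks flat and end to end in the track, tight between gate and follower, and do not push the long offcut or the other things on the bench about.

Things in the scene. Friction and masses are not known exactly. Their poses are not given: they have to be found in the camera images.
- magazine: steel feed magazine screwed to the bench, a straight open-topped track. Origin: underside, centre line, at the inner face of the gate (front stop). x axis along the track from the gate to the rear, y across, z up. Base plate x -75 to 215 mm, y +-45, 12 thick: its top (z 12) is the track floor. Gate x -8 to 0, z up to 54.5; grey block before it, x -70 to -8, y +-34, z up to 46
- window (a point): point on the track floor, centre line, magazine x 62, z 12 mm, in the loading window (x 38 to 165 mm), where blanks are set down. The track is 33 mm wide inside (2.5 mm play each side of a blank); its walls here are 6 mm thick and only 9 mm high over the floor, so fingertips must stay higher than that. End plate at x 165 to 177, z up to 46
- hood (a point): centre of the hood's upper rear edge, magazine x 38, z 54.5 mm. The hood covers x 0 to 38: 8 mm thick walls with 4 mm lips reaching 7 mm inward over the track (underside z 50.5; 19 mm slot between). Nothing can be dropped in there: a blank is set down behind it and slid in under the lips by the follower
- follower (a joint): travel of the sprung follower in m: 0 = closed against the gate, grows as it is pressed back (magazine +x), stop at 0.11. Its flat front face is at magazine x = this value. A spring always drives it to the gate, 9 N at 0 and 70 N/m more (15 N at 0.08); it never stays back by itself; fast motion adds 50 N per m/s. Reads 0.04 with one blank home, 0.08 with two
- push_face (a point): point on the follower's front face, centre line, magazine z 68 mm, on the tab above the hood. Follower: block 30 long, 30 wide, up to z 40, and flush with its front a tab 13 wide, 10 thick, up to z 76, topped by a thumb plate 20 wide, 26 long to the rear, z 76 to 82. A held blank, underside over z 55, can press the tab back with its end face, then be lowered; the follower keeps pressing on it
- blank_a: short aluminium blank, block 40 mm long (x), 28 wide (y), 36 high (z), a dark drilled spot on top, about 0.11 kg, standing on the bench the way up it must stand in the track. Origin at the centre of its underside. It goes in with its length along the track, either way round; grip it across its 28 mm width, high enough to keep the fingertips over the track's walls
- blank_b: the second short blank, the same as blank_a
- offcut: bystander, leave in place: long aluminium offcut, same 28 mm width and 36 mm height as the blanks but 64 mm long: not to be loaded; origin at the centre of its underside, x along its length
- slug: bystander, leave in place: steel cylinder standing upright, diameter 32, height 30 mm; origin at the centre of its underside
- collar: bystander, leave in place: flat steel ring, outer diameter 48, height 18 mm; origin at the centre of its underside
- square: bystander, leave in place: machinist's square lying flat, 100 mm stock and 130 mm blade, 12 mm high; origin at the middle of the stock's underside

How it is judged:
By the outcome, as a careful person would: the job done as asked, in the order asked, and still so for the second after the job is handed in, with the robot touching nothing.
It also fails if it takes over 70 s, if anything falls off the work surface, if the arm or the gripper's body presses on something with over 40 N, if the wrist force passes 120 N, or if a joint passes its speed limit or range.

ROBOT

A 6-joint arm with a two-finger parallel gripper is mounted at the origin on the work surface. World frame = base frame: x ahead of the robot, y to its left, z up, the work surface at z = 0. Lengths are in m, angles in degrees, forces in N, time in s.
With the tool pointing down it reaches from about 0.4 to 0.825 m from the base axis. Payload 7 kg.
Tool frame: the origin (TCP) lies midway between the tips of the shut fingers; the grasp point (between the pads) lies 19 mm behind it; z points along the fingers, y is the line along which they close (so a half turn about z gives the same grasp; the last joint's range is limited). The gripper opens to 88 mm and grips with 3 to 60 N. Pads are 19 mm wide; open, the fingers measure 130 mm over their backs; the gripper's body (78 mm by 193 mm) begins 47 mm behind the grasp point.
Start: joints at [16.507, 20.546, 0.682, 0, -70.136, -16.507], TCP at [0.675, -0, 0.227] pointing down, gripper open.
Joint ranges: [-176.03, 176.03], [-82.01, 121.73], [-58.28, 71.71], [-173.87, 95.51], [-174.79, -0.11], [-173.66, 173.66]. Speed limits (degrees/s): [136.94, 136.94, 172.46, 180, 180, 180].

INTERFACE

Orientations are given as a 3x3 rotation matrix whose columns are the frame's x, y, z axes.
In Python, from rig import robot, jaws, solver, imaging, order, nets gives the robot as it stands. Calls block until the motion is done:
- robot.goto(position, orientation): joint-space move of the TCP to a pose.
- robot.servo_line(position, ori=None, speed=0.15): straight line of the TCP; ori=None keeps the orientation; speed is the mean speed in m/s.
- robot.movej(angles): joint-space move.
- jaws.move_gripper(opening): opening from 0.0 (shut) to 1.0 (fully open); the grip force is fixed at half the most; returns when the fingers have stopped.
- robot.dwell(seconds).
- solver.ik(position, orientation): joint angles nearest the present ones, or None.
- robot.get_state(): the state.
- imaging.grab_frame(name): name is "scene" or "side" or "wrist"; returns (picture, depth): 384x512x3 uint8, red, green, blue; 384x512 float32, m along the optical axis (not along the pixel's ray), 0 where there is no reading.
- imaging.camera_info(name): a dict with "vfov" (degrees; the focal length in pixels is half the picture's height over the tangent of half this angle, whatever the lens; pixels are square), "cx", "cy" (the principal point, pixels), "view" (4x4, takes a point from world to camera coordinates); the wrist camera has in their place "T_tool_cam" (4x4, takes a point from camera to tool coordinates, whose origin is the TCP and whose axes are the flange's). Camera axes: x right, y down, z forward; pixel columns grow to the right and rows downward; lengths in m; the calibration is good to about 2 mm. A picture is of the moment at which its call begins: read the wrist's pose just before it. camera_info takes no time and is no camera call.
A pose or a line that the arm cannot do raises robot.Unreachable and nothing moves.
- order.job_done(): hands the job in; it is judged then, once.
Trained networks look in the newest picture that a camera, given by its name, has taken for a name from the list of things; names that differ only in an ending like _2 or _b are one class to them, and where a whole thing is asked for, a point or a joint stands for the part that bears it (a point fixed in the world has none). Each returns a list of dicts, best first, with "p" (0 to 1); they miss things now and then, are a little off and sometimes report something else, mostly with a low value. They report only what shows in the picture. A call takes as long as a camera call.
- nets.search_frame(camera, label): "bbox" ([centre column, centre row, width, height] in pixels, round what is visible of it).
- nets.landmark_of(camera, label): "pixel" ([column, row] in pixels: a listed point, or the origin of a listed thing).
The state is a dict: "t": time; "qpos": joint angles; "qvel": joint speeds; "effort": joint torques, N m; "position": TCP position; "tcp_rot": TCP orientation; "force": force on the tool from outside, world axes, zero at the start; "ft_torque": the same for the moment, N m; "grip_width": opening from 0.0 (shut) to 1.0 (fully open); "finger_force": force on a finger pad.
Only numpy, scipy, OpenCV 4.12 (cv2) and the standard library are available. Lean on these libraries where they do the work, as an engineer would, in place of code of your own. Each camera call takes 0.05 s, during which the arm holds its last target. There are 200 camera calls.

## Working session

There is one attempt and no reset: what is moved stays moved. The work goes in short steps, each a Python script; the robot and the scene stay as the last script left them, time stands still between calls to the robot, and variables do not carry over. Pictures are saved under pics/ and viewed, at most 10 in all, crops included, and the job is handed in when it is done.

```bash
ls; mkdir -p pics; cat > h.py <<'E'
import numpy as np, cv2
from rig import robot, jaws, solver, imaging, order, nets
def K(cam):
    i=imaging.camera_info(cam); f=192/np.tan(np.radians(i['vfov'])/2); return i,f
def T_wc(cam,st=None):
    i,_=K(cam)
    if cam!='wrist': return np.linalg.inv(np.array(i['view']))
    T=np.eye(4);T[:3,:3]=st['tcp_rot'];T[:3,3]=st['position']; return T@np.array(i['T_tool_cam'])
def cloud(cam,d,st=None):
    i,f=K(cam); v,u=np.mgrid[0:384,0:512]
    P=np.stack([(u-i['cx'])/f*d,(v-i['cy'])/f*d,d],-1); T=T_wc(cam,st)
    W=P@T[:3,:3].T+T[:3,3]; W[d<=0]=np.nan; return W
def ray(cam,px,z,st=None):
    i,f=K(cam);T=T_wc(cam,st); r=T[:3,:3]@np.array([(px[0]-i['cx'])/f,(px[1]-i['cy'])/f,1]); o=T[:3,3]
    return o+r*(z-o[2])/r[2]
def save(n,p): cv2.imwrite('pics/'+n,p[:,:,::-1])
E
python3 - <<'E'
from h import *
st=robot.get_state(); print({k:(np.round(v,3).tolist() if v is not None else v) for k,v in st.items()})
ims=[]
for c in ['scene','side','wrist']:
    p,d=imaging.grab_frame(c); ims.append(p); np.savez('pics/'+c,p=p,d=d); save(c+'0.png',p)
    print(c,imaging.camera_info(c))
    for l in ['magazine','window','hood','push_face','follower','blank_a','offcut','slug','collar','square']:
        print(l,[(np.round(x['bbox']).tolist(),round(x['p'],2)) for x in nets.search_frame(c,l)[:3]],[(np.round(x['pixel'],1).tolist(),round(x['p'],2)) for x in nets.landmark_of(c,l)[:3]])
E
```

```text
pics
rig.py
{'t': 0.0, 'qpos': [16.506, 20.591, 0.633, -0.02, -70.137, -16.507], 'qvel': [0.031, 0.075, -0.057, 0.042, -0.018, -0.024], 'effort': [-0.001, -58.273, 29.306, 6.997, 0.007, -0.0], 'position': [0.674, -0.0, 0.226], 'tcp_rot': [[-0.0, -1.0, -0.002], [-1.0, 0.0, -0.0], [0.0, 0.002, -1.0]], 'force': [-0.123, 0.348, 0.973], 'ft_torque': [-0.04, 0.017, 0.009], 'finger_force': 0.0, 'grip_width': 0.999}
scene {'vfov': 48.837883351762336, 'cx': 257.6012455773714, 'cy': 189.75757564861556, 'view': array([[-0.78027667,  0.62542627, -0.00320916,  0.50095322],
       [ 0.41573533,  0.51482089, -0.74974901, -0.13118372],
       [-0.46726058, -0.58634583, -0.66171453,  1.08263699],
       [ 0.        ,  0.        ,  0.        ,  1.        ]])}
magazine [([376.0, 274.0, 131.0, 122.0], 0.84), ([387.0, 252.0, 49.0, 45.0], 0.5), ([215.0, 270.0, 48.0, 83.0], 0.36)] [([357.5, 296.5], 0.63)]
window [([374.0, 275.0, 129.0, 122.0], 0.78), ([387.0, 254.0, 46.0, 43.0], 0.34)] [([375.6, 271.1], 0.64)]
hood [([376.0, 276.0, 126.0, 127.0], 0.86), ([172.0, 193.0, 24.0, 17.0], 0.49)] [([376.1, 261.2], 0.75), ([190.9, 219.3], 0.2)]
push_face [([387.0, 253.0, 48.0, 44.0], 0.85)] [([368.0, 270.5], 0.63)]Traceback (most recent call last):
  File "<stdin>", line 8, in <module>
ValueError: it knows: blank, collar, hood, magazine, offcut, push_face, slug, square, window
```

View pics/scene0.png

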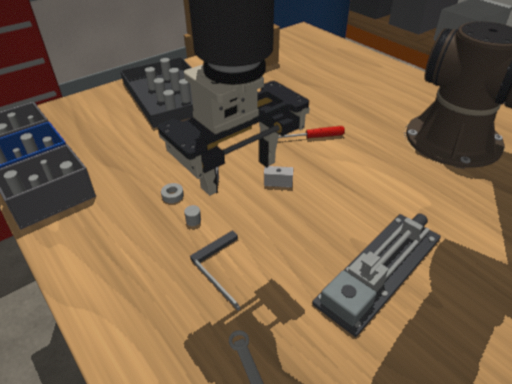

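The scene view shows the magazine at about (378,272), one block at (278,178), slug (193,216), collar (172,193) and square (215,265). The other blank and the offcut are probably hidden by the arm.

```bash
python3 - <<'E'
from h import *
ims=[]
for c in ['side','wrist']:
    p,d=imaging.grab_frame(c); ims.append(p); np.savez('pics/'+c,p=p,d=d); save(c+'0.png',p)
    print(c,imaging.camera_info(c))
    for l in ['magazine','window','hood','push_face','blank_a','offcut']:
        print(l,[(np.round(x['bbox']).tolist(),round(x['p'],2)) for x in nets.search_frame(c,l)[:4]],[(np.round(x['pixel'],1).tolist(),round(x['p'],2)) for x in nets.landmark_of(c,l)[:4]])
a=np.hstack(ims); save('sw.png',cv2.resize(a,(800,300)))
E
```

```text
side {'vfov': 43.30389762489396, 'cx': 259.44585532996786, 'cy': 192.0143959284039, 'view': array([[ 0.98789986, -0.15438386, -0.01481553, -0.60191165],
       [-0.09514397, -0.52782939, -0.8440046 ,  0.04900084],
       [ 0.12248062,  0.83520163, -0.53613127,  1.21447182],
       [ 0.        ,  0.        ,  0.        ,  1.        ]])}
magazine [([206.0, 159.0, 108.0, 47.0], 0.66)] [([229.6, 159.5], 0.96)]
window [([207.0, 160.0, 104.0, 46.0], 0.95)] [([209.8, 161.9], 0.94)]
hood [([206.0, 160.0, 106.0, 49.0], 0.74)] [([212.5, 146.6], 0.89)]
push_face [([203.0, 151.0, 58.0, 29.0], 0.55)] [([229.4, 139.5], 0.64), ([291.6, 203.9], 0.62)]
blank_a [([262.0, 241.0, 21.0, 24.0], 0.67), ([241.0, 280.0, 24.0, 23.0], 0.55)] [([237.8, 286.4], 0.97), ([261.4, 244.5], 0.55)]
offcut [([208.0, 224.0, 31.0, 25.0], 0.87), ([204.0, 150.0, 55.0, 26.0], 0.29)] [([209.4, 225.8], 0.59), ([290.3, 202.3], 0.33)]
wrist {'vfov': 70.83601294725196, 'cx': 255.26284154382904, 'cy': 188.19515253228386, 'T_tool_cam': array([[-2.39807887e-04, -9.54899356e-01, -2.96929559e-01,
         8.10848939e-02],
       [ 9.99999838e-01, -7.57728667e-05, -5.63946502e-04,
        -1.04679717e-04],
       [ 5.16012948e-04, -2.96929646e-01,  9.54899219e-01,
        -1.57400251e-01],
       [ 0.00000000e+00,  0.00000000e+00,  0.00000000e+00,
         1.00000000e+00]])}
magazine [([384.0, 261.0, 191.0, 79.0], 0.91)] [([336.6, 258.9], 0.68)]
window [([382.0, 260.0, 191.0, 82.0], 0.69)] [([376.4, 257.4], 0.75)]
hood [([384.0, 258.0, 192.0, 76.0], 0.75)] []
push_face [([382.0, 260.0, 191.0, 85.0], 0.3)] []
blank_a [([255.0, 30.0, 25.0, 32.0], 0.32)] []
offcut [([433.0, 42.0, 70.0, 68.0], 0.92)] [([418.3, 46.3], 0.88), ([374.1, 258.2], 0.58)]
```

View pics/sw.png

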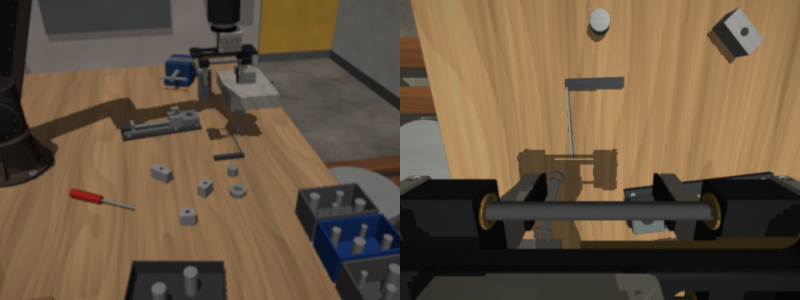

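The side view shows the blanks at (262,241) and (240,280), the offcut at (208,224) and the magazine at (206,159). Next I locate them roughly and take wrist views from above.

```bash
cat >> h.py <<'E'
def tops(W,c,zlo=.03,zhi=.042,r=.06):
    "rect fit of the points between zlo and zhi round c: centre, sizes, long-axis angle deg, mean z"
    m=(np.abs(W[...,0]-c[0])<r)&(np.abs(W[...,1]-c[1])<r)&(W[...,2]>zlo)&(W[...,2]<zhi)
    n,L,S,_=cv2.connectedComponentsWithStats(m.astype(np.uint8))
    out=[]
    for k in range(1,n):
        if S[k,4]<40: continue
        P=W[L==k]; (x,y),(w,h),a=cv2.minAreaRect((P[:,:2]*1000).astype(np.float32))
        if w<h: w,h,a=h,w,a+90
        out.append((round(x/1000,4),round(y/1000,4),round(w,1),round(h,1),round((a+90)%180-90,1),round(P[:,2].mean(),4),len(P)))
    return out
E
python3 - <<'E'
from h import *
d=np.load('pics/side.npz')['d'];W=cloud('side',d)
for n,px in dict(b1=(262,241),b2=(240,282),off=(208,224)).items():
    c=ray('side',px,.02); print(n,c.round(3),tops(W,c))
for n,px,z in [('mag',(229.6,159.5),0),('win',(209.8,161.9),.012),('hood',(212.5,146.6),.0545),('pf',(229.4,139.5),.068)]: print(n,ray('side',px,z).round(3))
for n,px,z in [('mag',(357.5,296.5),0),('win',(375.6,271.1),.012),('hood',(376.1,261.2),.0545),('pf',(368,270.5),.068)]: print(n,ray('scene',px,z).round(3))
for l in ['slug','collar','square']:
    b=[(x['bbox'],x['p']) for x in nets.search_frame('side',l)[:1]]
    imaging
    print(l,b, [ray('side',x[0][:2],.015).round(3) for x in b])
E
```

```text
b1 [ 0.577 -0.248  0.02 ] [(0.5767, -0.2461, 41.5, 30.0, 49.6, np.float64(0.0347), 177)]
b2 [ 0.513 -0.369  0.02 ] [(0.514, -0.3554, 38.2, 31.2, -7.3, np.float64(0.0349), 227)]
off [ 0.463 -0.163  0.02 ] [(0.4596, -0.1524, 67.5, 30.7, -43.5, np.float64(0.0348), 239)]
mag [0.548 0.176 0.   ]
win [0.488 0.15  0.012]
hood [0.5   0.161 0.054]
pf [0.55  0.17  0.068]
mag [0.554 0.164 0.   ]
win [0.496 0.153 0.012]
hood [0.51  0.157 0.054]
pf [0.546 0.167 0.068]
slug [([298.2, 218.3, 15.4, 14.0], 0.52)] [array([ 0.676, -0.171,  0.015])]
collar [([304.2, 246.6, 24.8, 18.5], 0.78)] [array([ 0.665, -0.277,  0.015])]
square [([293.9, 188.7, 44.4, 32.3], 0.58)] [array([ 0.694, -0.04 ,  0.015])]
```

```bash
python3 - <<'E'
from h import *
R=np.array([[0,-1,0],[-1,0,0],[0,0,-1.]])
ims=[]
for n,p in [('m',[.48,.215,.27]),('b',[.545,-.23,.25])]:
    robot.goto(p,R); st=robot.get_state(); pic,d=imaging.grab_frame('wrist'); ims.append(pic)
    W=cloud('wrist',d,st); np.savez('pics/w'+n,p=pic,d=d,W=W,pos=st['position'],rot=st['tcp_rot']); print(n,st['t'],st['position'])
    if n=='b':
        for c in [(.577,-.246),(.514,-.355)]: print(tops(W,c,r=.05))
        print('bench z',np.nanmedian(W[20:100,:,2]))
        print('nets',[(x['bbox'],x['p']) for x in nets.search_frame('wrist','blank_a')[:4]])
    else:
        for l in ['magazine','window','hood','push_face']:
            z=dict(magazine=0,window=.012,hood=.0545,push_face=.068)[l]
            for x in nets.landmark_of('wrist',l)[:1]: print(l,x['pixel'],x['p'],ray('wrist',x['pixel'],z,st).round(4))
        # base plate: z ~12 ; hood tops z~54.5
        print(tops(W,(.48,.15),.050,.058,r=.2)); print(tops(W,(.48,.15),.004,.09,r=.22)); print(tops(W,(.48,.15),.042,.049,r=.22)); print(tops(W,(.48,.15),.07,.09,r=.22))
save('wmb.png',cv2.resize(np.hstack(ims),(800,300)))
E
```

```text
m 3.075 [0.48048895 0.21471952 0.26991122]
magazine [215.0, 123.1] 0.69 [0.5429 0.1613 0.    ]
hood [234.6, 123.0] 0.7 [0.5086 0.1577 0.0545]
push_face [204.5, 124.8] 0.93 [0.5467 0.1591 0.068 ]
[(0.5305, 0.1585, 48.9, 46.2, -82.5, np.float64(0.0539), 775)]
[(0.4758, 0.1514, 289.1, 90.1, 7.5, np.float64(0.0258), 12320)]
[(0.3761, 0.1382, 32.7, 12.2, -82.5, np.float64(0.0453), 236), (0.584, 0.1655, 67.6, 61.6, -82.7, np.float64(0.0455), 2091)]
[(0.5325, 0.1588, 26.0, 19.9, 7.3, np.float64(0.0813), 343)]
b 4.975 [ 0.5453275  -0.22922577  0.25014199]
[(0.5784, -0.244, 40.5, 28.0, 48.3, np.float64(0.0353), 582)]
[(0.515, -0.354, 40.0, 28.3, -7.9, np.float64(0.0354), 760)]
bench z -0.00043171949356290984
nets [([232.8, 151.6, 32.0, 33.9], 0.96), ([277.2, 70.8, 32.5, 29.4], 0.57)]
```

View pics/wmb.png

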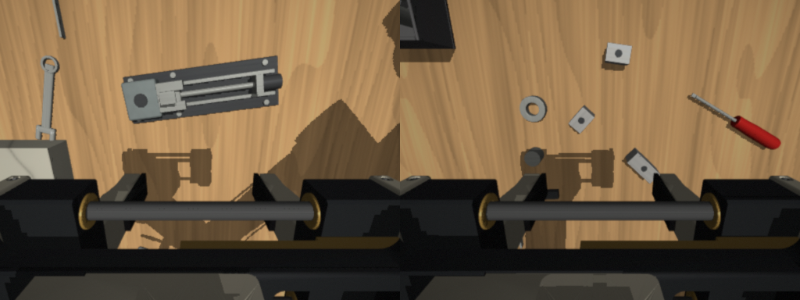

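The wrist picture shows the magazine at a 7.5° slant, and all five of its features agree on the origin (0.5454, 0.1605) to about 0.2 mm. The blanks are at about (580,120) and (618,54) in the view. The long offcut at (640,165) is well clear. I pick the blank at (0.515,-0.354) first.

```bash
cat >> h.py <<'E'
A=np.radians(7.5); MX=-np.array([np.cos(A),np.sin(A)]); MY=np.array([-MX[1],MX[0]]); O=np.array([.5454,.1605])
def Rt(deg):
    "tool down, tool x along world heading deg"
    c,s=np.cos(np.radians(deg)),np.sin(np.radians(deg)); return np.array([[c,s,0],[s,-c,0],[0,0,-1.]])
def mag(x,y,z): return np.r_[O+x*.001*MX+y*.001*MY,z*.001]
def best(p,ang):
    "heading ang or ang+180, whichever needs less joint travel"
    q0=np.array(robot.get_state()['qpos']); c=[]
    for a in (ang,ang+180):
        q=solver.ik(p,Rt(a))
        if q is not None: c.append((np.abs(np.array(q)-q0).max(),a))
    return min(c)[1]
def pick(c,ang):
    a=best([*c,.1],ang); jaws.move_gripper(.65)
    robot.goto([*c,.09],Rt(a)); robot.servo_line([*c,.013],speed=.12)
    jaws.move_gripper(0.0); st=robot.get_state(); print('grip mm',st['grip_width']*88,st['finger_force'],'heading',a,'t',st['t'])
    robot.servo_line([*c,.16],speed=.15)
E
python3 - <<'E'
from h import *
pick((.515,-.354),-7.9)
st=robot.get_state(); print(st['qpos'].round(1) if hasattr(st['qpos'],'round') else st['qpos'],st['grip_width']*88,st['force'])
a=best(mag(-26,0,130),7.5); print('place heading',a,[solver.ik(mag(-26,0,130),Rt(x)) for x in (7.5,187.5)])
pic,d=imaging.grab_frame('wrist'); W=cloud('wrist',d,st); save('held.png',pic)
T=(W-st['position'])@np.array(st['tcp_rot'])  # tool coords
m=(np.abs(T[...,0])<.03)&(np.abs(T[...,1])<.03)&(np.abs(T[...,2]+.023)<.006)
P=T[m]; print(len(P), P.min(0) if len(P) else '', P.max(0) if len(P) else '', 'y pcts',np.percentile(P[:,1],[1,99]) if len(P) else '')
E
```

```text
grip mm 27.73905996361787 29.99993920326233 heading 172.1 t 8.525
[-16.6  18.7 -11.2  -0.  -60.1 -81.3] 27.73679156304541 [ 0.5992599  -0.67982195 -1.74314516]
place heading 187.5 [array([ 34.84098681,  17.56428945, -17.1949272 ,   0.        ,
       -55.24078335,  62.65901319]), array([  34.84098681,   17.56428945,  -17.1949272 ,    0.        ,
        -55.24078335, -117.34098681])]
2580 [-0.02041509 -0.02757368 -0.02898774] [ 0.02041424  0.02716384 -0.01700267] y pcts [-0.02543115  0.02526659]
```

View pics/held.png

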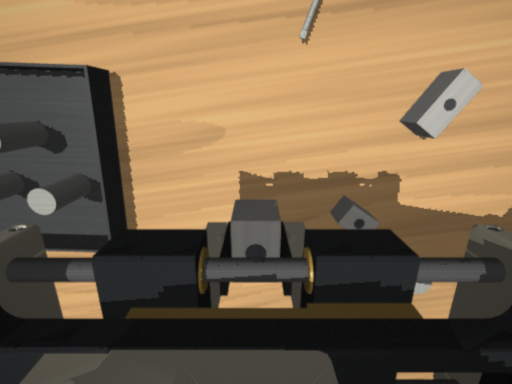

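The blank is held centred, with its end face spanning columns 232–279 around cx 255, and nothing was disturbed. I move over the gate and re-measure the magazine across the track with the tool aligned to it.

```bash
python3 - <<'E'
from h import *
R=Rt(187.5)
robot.goto(mag(-30,0,150),R); st=robot.get_state()
pic,d=imaging.grab_frame('wrist'); W=cloud('wrist',d,st)
M=W.copy(); D=W[...,:2]-O; M[...,0]=D@MX*1e3; M[...,1]=D@MY*1e3; M[...,2]*=1e3
def ext(x0,x1,z0,z1,y=60):
    m=(M[...,0]>x0)&(M[...,0]<x1)&(M[...,2]>z0)&(M[...,2]<z1)&(np.abs(M[...,1])<y); P=M[m]
    if len(P)<5: return len(P)
    return len(P),np.percentile(P[:,1],[0,1,99,100]).round(1),np.percentile(P[:,0],[1,99]).round(1),P[:,2].mean().round(1)
print('plate',ext(60,150,9,15)); print('walls',ext(60,150,18,24)); print('endpl',ext(160,180,43,49)); print('hood',ext(0,40,52,57)); print('thumb',ext(-5,40,78,85))
print(st['t'],st['position'],mag(-30,0,150)); 
# held blank end face in tool frame
T=(W-st['position'])@np.array(st['tcp_rot']); m=(T[...,0]>.012)&(T[...,0]<.024)&(np.abs(T[...,1])<.02)&(T[...,2]>-.016)&(T[...,2]<.012)
P=T[m]*1e3; print('held',len(P),P.min(0).round(1),P.max(0).round(1))
save('pre.png',pic)
E
```

```text
plate (6307, array([-44.9, -44. ,  44.1,  45. ]), array([ 60.6, 144. ]), np.float64(11.3))
walls (1209, array([-22.5, -22.3,  22.4,  22.6]), array([ 61.1, 141.1]), np.float64(20.3))
endpl 0
hood (1217, array([-24.5, -24.2,  24.3,  24.5]), array([ 0.7, 36.7]), np.float64(53.9))
thumb (732, array([-9.7, -9.5,  9.9, 10. ]), array([ 0. , 25.4]), np.float64(81.4))
11.6 [0.57533751 0.16353317 0.15001212] [0.57514335 0.16441579 0.15      ]
held 744 [ 18.7 -14.1 -15.9] [20.4 13.8 12. ]
```

```bash
cat >> h.py <<'E'
def rep(tag):
    s=robot.get_state(); p=s['position']; D=p[:2]-O
    print(tag,'mag',np.round([D@MX*1e3,D@MY*1e3,p[2]*1e3],1),'F mag',np.round([s['force'][:2]@MX,s['force'][:2]@MY,s['force'][2]],1),'grip',round(s['grip_width']*88,1),'t',round(s['t'],2)); return s
E
python3 - <<'E'
from h import *
R=Rt(187.5)
rep('now')
robot.servo_line(mag(-26,0,71),R,speed=.1); rep('low')
robot.servo_line(mag(20,0,71),speed=.06); rep('x20')
robot.servo_line(mag(66,0,71),speed=.06); s=rep('x66')
p,d=imaging.grab_frame('wrist'); save('push.png',p)
W=cloud('wrist',d,s);T=(W-s['position'])@np.array(s['tcp_rot']); m=(T[...,0]>.005)&(T[...,0]<.03)&(np.abs(T[...,1])<.009)&(np.abs(T[...,2]+.011)<.004)
P=T[m]*1e3; print('thumb/blank rear in tool',len(P),P.min(0).round(1) if len(P) else '',P.max(0).round(1) if len(P) else '')
E
```

```text
now mag [-30.1   1.  150. ] F mag [ 0.2 -0.1 -1.2] grip 27.9 t 11.65
low mag [-26.5  -0.2  71.6] F mag [ 0.3 -0.9 -0.6] grip 28.1 t 12.59
x20 mag [16.9 -0.8 72.3] F mag [-11.9   2.9  -7.7] grip 27.7 t 13.51
x66 mag [62.2 -1.  72.5] F mag [-13.9   5.3  -9.5] grip 28.1 t 14.43
thumb/blank rear in tool 619 [ 19.2  -8.7 -15. ] [30.   9.  -7.3]
```

View pics/push.png

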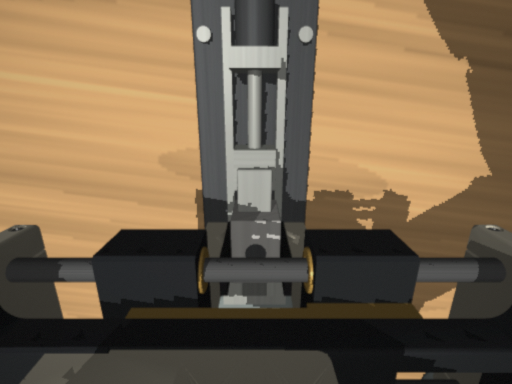

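The follower is pressed back by the held blank, and the tab sits against its rear face at (255,215) with no slip. The arm lags by a few mm under the load, so I compensate while lowering.

```bash
cat >> h.py <<'E'
def cur():
    p=robot.get_state()['position']; D=p[:2]-O; return np.array([D@MX*1e3,D@MY*1e3,p[2]*1e3])
def lower(x,off,z=(45,30,27)):
    "lower the held blank to TCP height, correcting for lag; stops when it lands"
    off=np.array(off,float)
    for zz in z:
        t=np.array([x,0,zz]); robot.servo_line(mag(*(t+off)),speed=.05); s=rep(f'z{zz}')
        e=t-cur(); off+=np.array([e[0],e[1],np.clip(e[2],-1,1)])*.8
    return off
E
python3 - <<'E'
from h import *
off=lower(66,[4,1,-1.5],(70,50,36,29)); np.save('off.npy',off); print(off)
E
```

```text
z70 mag [64.1 -1.2 71.5] F mag [-14.2   3.2  -0.9] grip 27.9 t 14.72
z50 mag [64.5 -1.4 51.1] F mag [-15.   -1.2   0.9] grip 28.0 t 15.29
z36 mag [65.5 -0.6 36.2] F mag [-15.8  -2.2  -0.8] grip 27.9 t 15.74
z29 mag [65.7 -0.3 29. ] F mag [-14.9  -1.9   0.5] grip 28.2 t 16.03
[ 7.36043679  3.76834812 -3.25740667]
```

```bash
python3 - <<'E'
from h import *
off=np.load('off.npy'); 
for z in (26.5,25.4):
    robot.servo_line(mag(*(np.array([66,0,z])+off)),speed=.03); s=rep(f'z{z}')
    if s['force'][2]>6: break
p,d=imaging.grab_frame('wrist'); W=cloud('wrist',d,s);T=(W-s['position'])@np.array(s['tcp_rot'])
m=(T[...,0]>.0)&(T[...,0]<.019)&(np.abs(T[...,1])<.009)&(np.abs(T[...,2]+.023)<.008); P=W[m]; print('blank top z',len(P),np.percentile(P[:,2],[5,50,95]).round(4) if len(P) else '')
E
```

```text
z26.5 mag [65.6 -0.2 26.8] F mag [-16.3  -1.6   2.1] grip 28.0 t 16.28
z25.4 mag [65.5 -0.2 25.9] F mag [-15.   -0.8   5. ] grip 28.0 t 16.53
blank top z 0
```

```bash
python3 - <<'E'
from h import *
off=np.load('off.npy')
robot.servo_line(mag(*(np.array([66,0,26.3])+off)),speed=.03); rep('up1')
jaws.move_gripper(.65); rep('open')
robot.dwell(.4); rep('settled')
robot.servo_line(mag(66,0,140),speed=.15); s=rep('up')
p,d=imaging.grab_frame('wrist'); save('loaded1.png',p); W=cloud('wrist',d,s)
M=W.copy(); D=W[...,:2]-O; M[...,0]=D@MX*1e3; M[...,1]=D@MY*1e3; M[...,2]*=1e3
m=(M[...,2]>77)&(M[...,2]<86)&(np.abs(M[...,1])<14)&(M[...,0]>-5)&(M[...,0]<130); P=M[m]; print('thumb',len(P),P.min(0).round(1) if len(P) else '',P.max(0).round(1) if len(P) else '')
p2,d2=imaging.grab_frame('scene'); W=cloud('scene',d2); save('l1s.png',cv2.resize(p2[200:340,290:460],None,fx=4,fy=4))
E
```

```text
up1 mag [66.3 -0.  26.1] F mag [-14.6  -2.5  -1.9] grip 28.0 t 16.83
open mag [73.5  3.8 23. ] F mag [ 0.5 -0.1 -0.2] grip 57.2 t 17.55
settled mag [73.4  3.8 23. ] F mag [0.4 0.  0.5] grip 57.1 t 17.95
up mag [ 66.7   0.3 139.1] F mag [ 0.5 -0.1  0. ] grip 57.0 t 18.88
thumb 669 [38.9 -9.6 77.2] [65.8  9.8 82.9]
```

View pics/l1s.png

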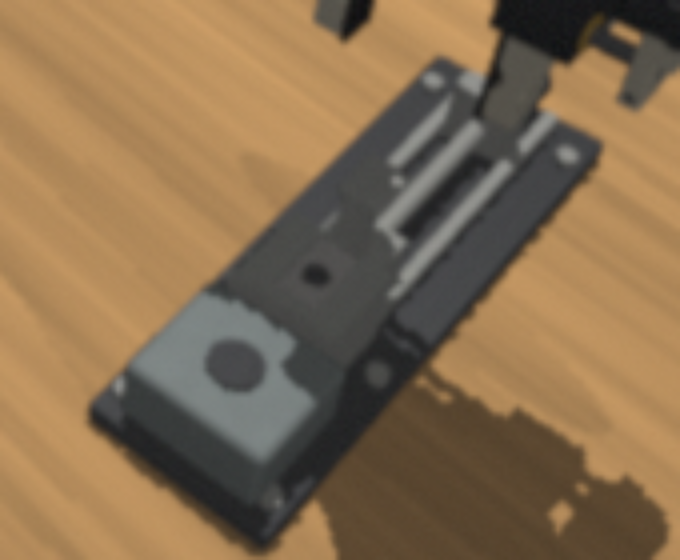

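The first blank is home under the hood, its spot showing through the slot at (315,275) of the crop, and the follower is at about 40 mm. Now the second blank.

```bash
python3 - <<'E'
from h import *
pick((.5784,-.244),48.3)
R=Rt(187.5)
q=solver.ik(mag(8,0,140),R); print(np.round(q,1),robot.get_state()['qpos'].round(1))
robot.goto(mag(8,0,140),R); s=rep('pre')
p,d=imaging.grab_frame('wrist'); W=cloud('wrist',d,s);T=(W-s['position'])@np.array(s['tcp_rot'])
m=(T[...,0]>.012)&(T[...,0]<.028)&(np.abs(T[...,1])<.02)&(T[...,2]>-.016)&(T[...,2]<.012); P=T[m]*1e3; print('held',len(P),P.min(0).round(1),P.max(0).round(1)); save('held2.png',p)
E
```

```text
grip mm 28.131102203598285 29.991411566734314 heading 228.3 t 22.1
[  36.5   14.   -20.7    0.   -55.2 -119. ] [ -5.1  19.  -10.9  -0.  -60.3 -36.6]
pre mag [  7.9   0.5 139.8] F mag [-1.1 -0.7 -1.9] grip 27.9 t 24.73
held 747 [ 18.4 -14.2 -16. ] [20.4 13.9 12. ]
```

```bash
python3 - <<'E'
from h import *
R=Rt(187.5)
robot.servo_line(mag(8,0,71),R,speed=.1); rep('low')
robot.servo_line(mag(40,1,70),speed=.06); rep('x40')
robot.servo_line(mag(70,1,69.5),speed=.06); rep('x70')
off=lower(66,[4,1,-1.5],(68,50,36,30,28)); s=rep('in')
if s['force'][2]<8:
  for z in (26.5,25.7):
    robot.servo_line(mag(*(np.array([66,0,z])+off)),speed=.03); s=rep(f'z{z}')
    if s['force'][2]>5: break
np.save('off.npy',off); print(off)
E
```

```text
low mag [ 7.5 -0.1 71.5] F mag [-1.   0.8 -2.3] grip 28.1 t 25.62
x40 mag [36.7 -0.2 71.6] F mag [-12.9   3.   -7.6] grip 27.6 t 26.31
x70 mag [65.9 -0.3 71.6] F mag [-14.3   4.   -4. ] grip 28.1 t 26.96
z68 mag [64.5 -1.1 69.4] F mag [-15.2   3.3  -0.2] grip 28.2 t 27.21
z50 mag [64.7 -1.4 51. ] F mag [-16.4  -0.7  -0.1] grip 27.9 t 27.73
z36 mag [65.5 -0.6 36.2] F mag [-14.9  -1.2  -0.2] grip 28.0 t 28.18
z30 mag [65.7 -0.3 30.1] F mag [-15.3  -0.7   0.2] grip 27.9 t 28.46
z28 mag [65.7 -0.1 28.4] F mag [-15.7  -1.4   3.2] grip 27.8 t 28.71
in mag [65.7 -0.1 28.4] F mag [-15.7  -1.4   3.2] grip 27.8 t 28.71
z26.5 mag [65.8 -0.1 26.7] F mag [-15.6  -0.8   5.8] grip 27.9 t 28.96
[ 7.20494681  3.76142824 -3.54800763]
```

```bash
python3 - <<'E'
from h import *
off=np.load('off.npy')
robot.servo_line(mag(*(np.array([66,0,26.3])+off)),speed=.03); rep('dn')
jaws.move_gripper(.65); rep('open')
robot.dwell(.4)
robot.servo_line(mag(66,0,140),speed=.15)
robot.goto(mag(-10,0,240),Rt(187.5)); s=rep('up')
p,d=imaging.grab_frame('wrist'); W=cloud('wrist',d,s)
M=W.copy(); D=W[...,:2]-O; M[...,0]=D@MX*1e3; M[...,1]=D@MY*1e3; M[...,2]*=1e3
def ext(n,x0,x1,z0,z1,y):
    m=(M[...,2]>z0)&(M[...,2]<z1)&(np.abs(M[...,1])<y)&(M[...,0]>x0)&(M[...,0]<x1); P=M[m]; print(n,len(P),P.min(0).round(1) if len(P) else '',P.max(0).round(1) if len(P) else '')
ext('thumb',-5,150,77,86,14); ext('blank2 top',39,100,42,50.5,18)
p2,_=imaging.grab_frame('side'); p3,_=imaging.grab_frame('scene')
a=cv2.resize(p[:, 130:400],None,fx=1.5,fy=1.5)
b=cv2.resize(p3[200:340,290:460],(395,576))
save('fin.png',np.hstack([a[:576],b])); save('finside.png',p2)
E
```

```text
dn mag [65.7 -0.1 26.7] F mag [-15.8  -1.4   6.3] grip 28.1 t 29.21
open mag [73.4  3.9 22.6] F mag [-0.1  0.4  0.3] grip 57.1 t 29.93
up mag [-9.800e+00  1.000e-01  2.388e+02] F mag [ 0.1  0.2 -0.1] grip 57.8 t 31.82
thumb 471 [ 79.6 -10.   79.1] [105.2   9.7  84. ]
blank2 top 739 [ 39.5 -13.   45.2] [79.3 14.6 50.2]
```

View pics/fin.png

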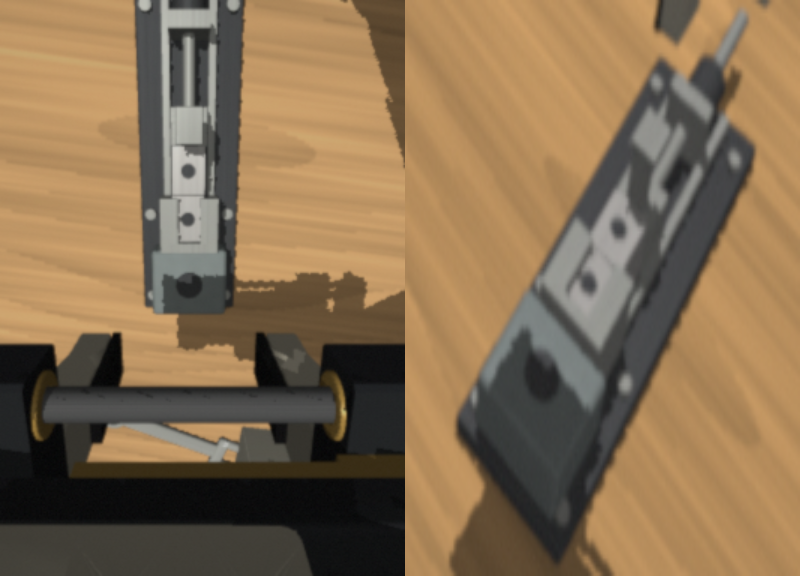

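View pics/finside.png

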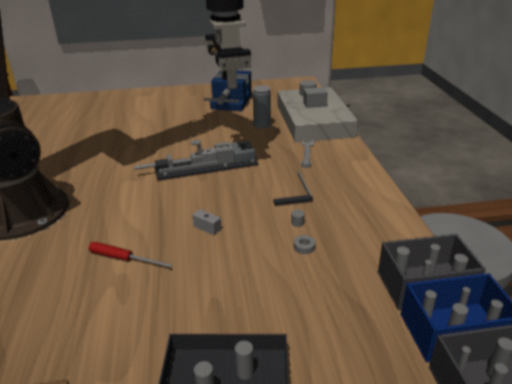

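Both blanks sit flat and end to end in the track, with spots at (188,218) and (188,171), and the follower's front face is at about 80 mm. The offcut (208,222), slug, collar and square are where they were, so I hand the job in.

```bash
python3 -c "
from rig import order; print(order.job_done())"
```

```text
the job is handed in; nothing more can be done
None
```

Both short blanks are loaded flat and end to end, tight between gate and follower (front face measured at about 80 mm), with the offcut and other bench items left in place; I handed the job in at about 32 s on the robot's clock.

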